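# Turn the trolley wheel until its valve stem is at the top

### The arm

A 7-joint arm with a two-finger parallel gripper is mounted at the origin on the work surface. World frame = base frame: x ahead of the robot, y to its left, z up, the work surface at z = 0. Lengths are in m, angles in rad, forces in N, time in s.
With the tool pointing down it reaches from about 0.4 to 0.875 m from the base axis. Payload 19.3 kg.
Tool frame: the origin (TCP) lies midway between the tips of the shut fingers; the grasp point (between the pads) lies 19 mm behind it (bot.pinch_z is the distance from the TCP to the grasp point, in m); z points along the fingers, y is the line along which they close (so a half turn about z gives the same grasp; the last joint's range is limited). The gripper opens to 85 mm and grips with 20 to 120 N. Pads are 22 mm wide; open, the fingers measure 114 mm over their backs; the gripper's body (76 mm by 85 mm) begins 54 mm behind the grasp point. The pads swing forward as they close: fully open they stand 13 mm farther back than shut.
Start: joints at [1.188, 0.521, -0.036, 1.599, 0.021, 1.021, -0.113], TCP at [0.192, -0.595, 0.231] pointing down, gripper open.
Joint ranges: [-2.91, 2.91], [-0.3, 2.13], [-1.5, 1.42], [0.17, 2.43], [-1.26, 4.41], [0.16, 1.93], [-2.52, 2.52]. Speed limits (rad/s): [1.89, 1.89, 2.39, 2.39, 3.01, 3.01, 3.01].

### API

Orientations are given as [roll, pitch, yaw] about the fixed x, y, z axes, in that order (R = Rz(yaw) Ry(pitch) Rx(roll)).
In Python, from workcell import observe, viewer, bot gives the robot as it stands. The module is installed in compiled form; this text tells all that it offers.
- The arm moves only by the tool play_rows, never from a script. Its argument "motion" is a list of rows, each a list of 7 numbers: the shift along the tool's x, y, z in cm, then the turn, a rotation vector about the tool's x, y, z in rad, then the opening, from -1 (shut) to 1 (fully open), so that 0 is half open. A call has exactly 5 rows; each row is the pose to reach, as a shift and turn from the pose commanded when the call began, along the tool's axes at that moment; what a row does not reach only later rows make up. A row lasts 1/10 s, in which the tool goes at most 50 mm and 8.59 degrees, less where a joint would pass 70% of its speed; a pose out of reach is approached as far as the arm can. A call with a gripper value outside its range is refused whole. The fingers move at their own pace and stop on an object; "squeeze" is the grip in N (left out, the last holds). Time passes only in rows, so rows that repeat a pose let the fingers close, or fill a call up. It gives the time, the measured TCP pose, the force, the opening and the grip force at its end, in the units of the state.
- observe(): the state, without advancing time (a new reading comes with each control period).
- viewer.grab_frame(name): name is "scene" or "top" or "wrist"; returns (picture, depth): 420x560x3 uint8, red, green, blue; 420x560 float32, m along the optical axis (not along the pixel's ray), 0 where there is no reading.
- viewer.camera_info(name): a dict with "fx", "fy", "cx", "cy" (pixels), "R" (3x3) and "t" (3): a world point X has camera coordinates R X + t. Camera axes: x right, y down, z forward; pixel columns grow to the right and rows downward; lengths in m; the calibration is good to about 2 mm. A picture is of the moment at which its call begins: read the wrist's pose just before it. camera_info takes no time and is no camera call; for the wrist camera it gives the pose at the moment of the call.
- bot.job_done(): hands the job in; it is judged then, once.
The state is a dict: "clock": time; "qpos": joint angles; "qd": joint speeds; "joint_efforts": joint torques, N m; "position": TCP position; "tool_rot": TCP orientation; "force": force on the tool from outside, world axes, zero at the start; "moment": the same for the moment, N m; "grip_width": finger opening in m; "finger_force": force on a finger pad.
Only numpy, scipy, OpenCV 4.12 (cv2) and the standard library are available. Lean on these libraries where they do the work, as an engineer would, in place of code of your own. Each camera call takes 0.05 s, during which the arm holds its last target. There are 200 camera calls.

### The job

Turn the trolley wheel on its tilted stand by gently pushing one spoke after another with the fingertips, until the red-capped valve stem is straight up at the top of the wheel, in line with the yellow pointer, ready for the pump. Push on the spokes only: keep off the tyre and the valve stem, lift nothing, and leave the tools and the other things on the bench where they are.

Things in the scene. Friction and masses are not known exactly. Their poses are not given: they have to be found in the camera images.
- stand: Fixed blue stand carrying the wheel; origin on the bench (z = 0) under the wheel's centre, which is 140 mm above it; z up. Base plate 300 x 200 x 12 mm. The wheel leans: its plane is 30 degrees from horizontal, low side to the stand's +x (away from the robot), high side to -x. A 28 mm post reaches the hub from below; otherwise there is 60 mm of free space under the spokes.
- pointer (a point): tip of the yellow pointer fixed on the stand, marking the top (12 o'clock) of the wheel; in the stand's frame at x = -127, y = 0, z = 246 mm. The pointer is 7 mm thick to either side and carried on a thin post at x = -180 mm.
- wheel (a joint): angle of the wheel on its axle, rad, growing counter-clockwise seen looking down on its face; 0 or any multiple of 2 pi = valve exactly at the top. Turns both ways for more than a turn; starts with the valve 90 to 180 degrees from the top on either side. Drags with about 0.22 N m (3 N at mid-spoke) and stops where it is left.
- hub (a point): centre of the wheel, on the axle in the mid-plane of the spokes. The hub is 54 mm in diameter and stands 14 mm proud of this plane on the face side, its axle end 18 mm.
- spokes: five straight grey spokes, 72 degrees apart, 16 mm wide and thick, from the hub (27 mm radius) to the rim (105 mm radius), gaps open right through. Origin at the wheel's centre; z along the axle, out of the upper face; x along the spoke opposite the valve (straight down the slope at joint 0), the others at 72, 144, 216, 288 degrees about z. They bear at most 45 N.
- tyre: black tyre around the rim, 310 mm outer and 222 mm inner diameter, 44 mm wide, centred on the spokes' plane; origin at the wheel's centre. A red dot (20 mm) on its upper side wall marks the valve's place. Not to be touched.
- valve: brass valve stem with a red cap; origin at its foot on the rim's inner face, 105 mm from the wheel's centre, on the -x side of the spokes' frame, midway between two spokes; its own x runs along the stem, 24 mm towards the hub; cap 14 mm diameter. Not to be touched.
- spray_can: bystander: white spray can, 54 mm diameter, 170 mm tall; origin in its middle or on its underside. Leave alone.
- spanner: bystander: steel open-ended spanner lying flat; origin in its middle or on its underside. Leave alone.
- screwdriver: bystander: red-handled screwdriver lying flat; origin in its middle or on its underside. Leave alone.
- tyre_lever: bystander: orange plastic tyre lever, 120 x 16 x 10 mm; origin in its middle or on its underside. Leave alone.
- parts_dish: bystander: small steel bowl, 90 mm diameter, 30 mm tall; origin in its middle or on its underside. Leave alone.
- grease_jar: bystander: white jar with green lid, 64 mm diameter, 60 mm tall; origin in its middle or on its underside. Leave alone.
- hammer: bystander: hammer lying flat; origin in its middle or on its underside. Leave alone.

How it is judged:
By the outcome, as a careful person would: the job done as asked, in the order asked, and still so for the second after the job is handed in, with the robot touching nothing.
It also fails if it takes over 61 s, if anything falls off the work surface, if the arm or the gripper's body presses on something with over 40 N, if the wrist force passes 120 N, or if a joint passes its speed limit or range.

## Working session

There is one attempt and no reset: what is moved stays moved. The work goes in short steps, Python scripts to look and compute and a tool call to move; the robot and the scene stay as the last step left them, time stands still between calls to the robot, and variables do not carry over. Pictures are saved under pics/ and viewed, at most 10 in all, crops included, and the job is handed in when it is done.

Besides the shell and the picture viewer there is one more tool, called by a JSON object that holds its "op" and its "data", one argument or row to a line. play_rows: Moves the arm, as the interface text tells. Its arguments: {"type":"object","properties":{"motion":{"type":"array"},"squeeze":{"type":"number"}},"required":["motion"]}

```bash
mkdir -p pics
python3 - <<'E'
from workcell import observe, viewer, bot
import cv2,numpy as np
s=observe();print(s)
for n in("scene","top"):
    p,d=viewer.grab_frame(n);cv2.imwrite(f"pics/{n}0.png",p[:,:,::-1]);np.savez(f"{n}0.npz",p=p,d=d,**viewer.camera_info(n))
    print(viewer.camera_info(n))
E
```

```text
{'clock': 0.0, 'qpos': array([ 1.18776105,  0.52202732, -0.03636019,  1.6000242 ,  0.0212077 ,
        1.02110762, -0.11280206]), 'qd': array([ 0.00159158, -0.00074706,  0.00129899,  0.00057228,  0.00028409,
       -0.00150948,  0.00013077]), 'joint_efforts': array([-3.73615912e-04, -9.27118492e+01,  1.97969556e+00, -3.69931591e+01,
        1.78156426e-02,  8.20640184e-03,  3.43261991e-05]), 'position': array([ 0.19221914, -0.59433554,  0.23071128]), 'tool_rot': array([-3.14041387e+00,  7.56515160e-05,  3.12856046e-01]), 'force': array([-0.10630401,  0.57551908, -0.68969681]), 'moment': array([0.03088821, 0.01574867, 0.0110726 ]), 'finger_force': 0.0, 'grip_width': 0.08547676936804381}
{'fx': 438.80928399647047, 'fy': 438.80928399647047, 'cx': 281.39632593243243, 'cy': 208.98066597025615, 'R': array([[ 0.64842852,  0.76104874,  0.01858144],
       [ 0.50055747, -0.40784073, -0.76361519],
       [-0.57357011,  0.50445094, -0.64540419]]), 't': array([-0.38484678, -0.17983797,  1.9861548 ])}
{'fx': 527.5366388991004, 'fy': 527.5366388991004, 'cx': 275.7350295080303, 'cy': 211.28553112053297, 'R': array([[ 0.01283413, -0.99991274,  0.00312887],
       [-0.99704517, -0.01303421, -0.07570357],
       [ 0.07573775, -0.00214803, -0.99712546]]), 't': array([-0.01005235,  0.5890852 ,  1.5891055 ])}
```

View pics/scene0.png

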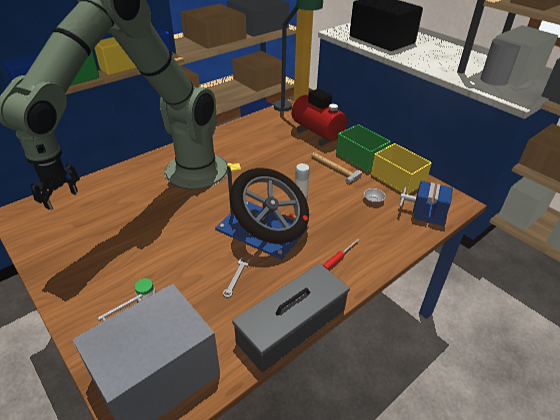

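View pics/top0.png

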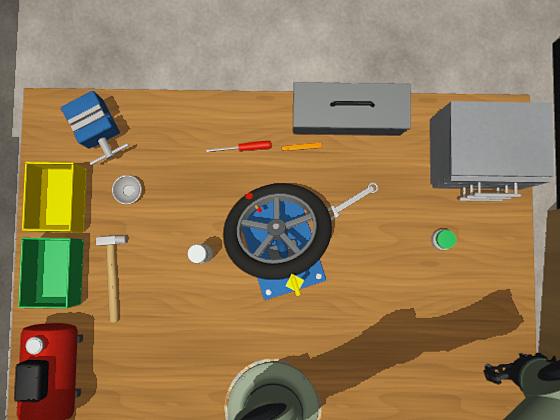

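The top view shows the hub at about (276,227), the pointer tip near (290,278), and the red dot at (249,196) with the cap at (258,208). The valve is near the bottom, on the left (+y) side. The spray can is at (200,254).

```bash
cat > h.py <<'E'
import numpy as np,cv2
def ray(c,u,v):
    R,t=c["R"],c["t"]; o=-R.T@t; d=R.T@np.array([(u-c["cx"])/c["fx"],(v-c["cy"])/c["fy"],1.]); return o,d
def onplane(c,u,v,p0,n):
    o,d=ray(c,u,v); return o+d*(np.dot(n,np.asarray(p0)-o)/np.dot(n,d))
def pts(c,D):
    v,u=np.indices(D.shape); X=np.stack([(u-c["cx"])/c["fx"]*D,(v-c["cy"])/c["fy"]*D,D],-1)
    return (X-c["t"])@c["R"]
def hsv(p): return cv2.cvtColor(p,cv2.COLOR_RGB2HSV)
E
python3 - <<'E'
from h import *
for n in("top","scene"):
    c=np.load(n+"0.npz");p,D=c["p"],c["d"];P=pts(c,D);H=hsv(p);print(n)
    yel=cv2.inRange(H,(22,150,120),(36,255,255))>0
    red=(cv2.inRange(H,(0,170,90),(6,255,255))|cv2.inRange(H,(174,170,90),(180,255,255)))>0
    for nm,m in(("yel",yel),("red",red)):
        k,L,S,C=cv2.connectedComponentsWithStats(m.astype(np.uint8))
        for i in range(1,k):
            q=P[(L==i)&(D>0)]
            if S[i,4]>5 and len(q) and np.hypot(*(np.median(q,0)[:2]-[.55,0]))<.35: print(nm,S[i],C[i].round(1),np.median(q,0).round(4),q.min(0).round(3),q.max(0).round(3))
    # tyre: dark pixels at height
    m=(H[...,2]<60)&(P[...,2]>.04)&(P[...,2]<.3)&(np.hypot(P[...,0]-.55,P[...,1])<.25)
    q=P[m];print(len(q),q.mean(0),q.min(0),q.max(0))
E
python3 - <<'E'
import cv2
a=cv2.imread('pics/top0.png')[170:310,180:350];cv2.imwrite('pics/topc.png',cv2.resize(a,None,fx=4.2,fy=4.2,interpolation=2))
E
```

```text
top
yel [286 274  17  22 202] [294.7 283.8] [ 0.3856 -0.0543  0.2502] [ 0.338 -0.08  -0.007] [ 0.409 -0.031  0.258]
red [239 141  32  10 234] [254.8 145.4] [0.7914 0.0641 0.0227] [ 0.777  0.018 -0.005] [0.809 0.114 0.035]
red [245 193   8   6  38] [248.8 195.6] [0.6275 0.0764 0.0977] [0.621 0.067 0.087] [0.637 0.088 0.103]
red [257 207   5   5  15] [258.8 209.5] [0.5864 0.0463 0.1036] [0.583 0.04  0.013] [0.602 0.052 0.111]
3641 [ 0.51524839 -0.0100625   0.16905571] [ 0.39552352 -0.15618371  0.04051737] [0.66910225 0.14435938 0.23540733]
scene
yel [227 163  14   8  74] [233.8 166.3] [ 0.3919 -0.0583  0.2504] [ 0.363 -0.075  0.237] [ 0.411 -0.031  0.257]
red [290 213   4   4  12] [291.2 214.6] [0.5943 0.0452 0.1073] [ 0.509  0.034 -0.001] [0.599 0.117 0.11 ]
red [303 215   5   6  22] [305.  217.5] [0.6322 0.078  0.0968] [0.624 0.069 0.091] [0.642 0.085 0.102]
red [323 251  22  19 156] [333.5 259.8] [0.802  0.0635 0.0234] [ 0.786 -0.049 -0.001] [0.857 0.131 0.115]
2538 [ 0.54085763 -0.02983221  0.15255206] [ 0.35439805 -0.15827114  0.0405922 ] [0.6740697  0.13758109 0.24183463]
```

View pics/topc.png

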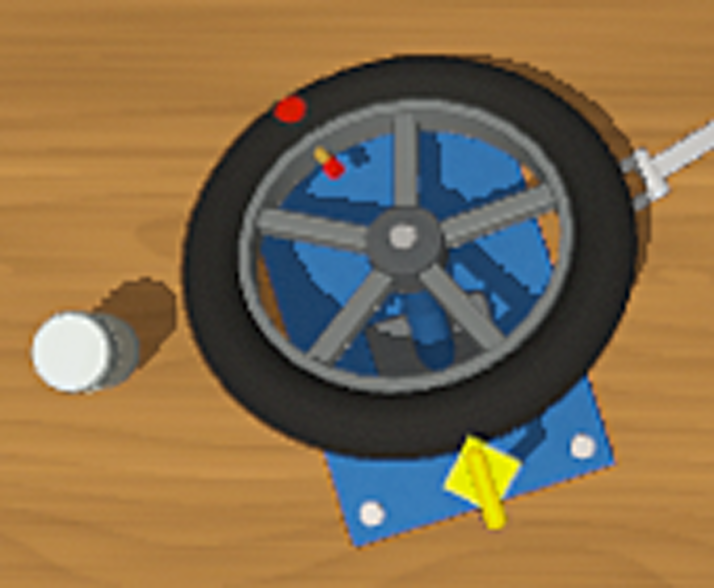

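The crop shows the axle end at (403,236), which is px (276,226.2). The pointer tip is at (470,437), which is px (291.9,274). The spokes and cap are clear.

```bash
cat >> h.py <<'E'
def stand(c,axle,tip):
    T=onplane(c,*tip,[0,0,.246],[0,0,1]); yaw=0
    for _ in range(20):
        n=np.array([np.cos(yaw)*.5,np.sin(yaw)*.5,.8660254])
        A=onplane(c,*axle,[0,0,.14+.018*n[2]],[0,0,1]); Hb=A-.018*n
        d=Hb-T; yaw=np.arctan2(d[1],d[0])
    return Hb,T,yaw,n
def frame(yaw): # columns: stand wheel axes at joint 0 (x down slope, y, z normal)
    c,s=np.cos(yaw),np.sin(yaw); z=np.array([c*.5,s*.5,.8660254]); x=np.array([c*.8660254,s*.8660254,-.5])
    return np.stack([x,np.cross(z,x),z],1)
E
python3 - <<'E'
from h import *
c=np.load("top0.npz");P=pts(c,c["d"]);H=hsv(c["p"])
Hb,T,yaw,n=stand(c,(276-.4,226.2-.4),(291.7,273.8));print(Hb,T,np.degrees(yaw),np.hypot(*(Hb-T)[:2]))
for nm,px in(("bolt1",(180+371/4.2,170+513/4.2)),("bolt2",(180+582/4.2,170+447/4.2)),):
    print(onplane(c,*px,[0,0,.014],[0,0,1]))
m=(H[...,2]<60)&(np.hypot(P[...,0]-Hb[0],P[...,1]-Hb[1])<.2)&(P[...,2]>.06)&(P[...,2]<.26)
Q=P[m]
for _ in range(5):
    m0=Q.mean(0);w=np.linalg.svd(Q-m0,full_matrices=False)[2][2];w*=np.sign(w[2]);e=(Q-m0)@w;Q=Q[abs(e)<2.5*e.std()+.003]
print("plane n",w,"yaw",np.degrees(np.arctan2(w[1],w[0])),"tilt",np.degrees(np.arccos(w[2])),"hub offset (22 exp)",(m0-Hb)@w,e.std())
F=frame(yaw)
for nm,px,h in(("dot",(248.8,195.6),.022),("cap",(258.8,209.5),.0),("spoke1",(180+404/4.2,170+125/4.2),.008),("s2",(180+270/4.2,170+220/4.2),.008),("s3",(180+325/4.2,170+350/4.2),.008),("s4",(180+492/4.2,170+338/4.2),.008),("s5",(180+545/4.2,170+199/4.2),.008)):
    X=onplane(c,*px,Hb+n*h,n); l=(X-Hb)@F; print(nm,X.round(3),np.hypot(l[0],l[1]).round(3),np.degrees(np.arctan2(l[1],l[0])).round(1))
E
```

```text
[ 0.52982044 -0.00514635  0.14      ] [ 0.40933579 -0.04564249  0.246     ] 18.57803143938774 0.12710817495060478
[0.34341136 0.01686509 0.014     ]
[ 0.39273328 -0.13532197  0.014     ]
plane n [0.46518774 0.15439467 0.87164365] yaw 18.360878817311093 tilt 29.349792515601607 hub offset (22 exp) 0.018345267170539997 0.004869193677692354
dot [0.628 0.077 0.096] 0.134 20.3
cap [0.588 0.047 0.099] 0.088 20.5
spoke1 [ 0.617 -0.003  0.101] 0.095 -15.8
s2 [0.549 0.087 0.122] 0.096 58.5
s3 [0.461 0.047 0.177] 0.094 130.5
s4 [ 0.47  -0.062  0.192] 0.097 -159.1
s5 [ 0.564 -0.098  0.148] 0.099 -91.0
```

```bash
cat >> h.py <<'E'
from scipy.spatial.transform import Rotation as Ro, Slerp
HB=np.array([.5298,-.0051,.14]); YAW=np.radians(18.4); F=frame(YAW)
def pose(a,r,h,b=None):
    """TCP at wheel angle a deg, radius r, height h (m) over spoke plane; tool x at angle b, z into the wheel"""
    a=np.radians(a); b=a if b is None else np.radians(b)
    p=HB+F@[r*np.cos(a),r*np.sin(a),h]; x=F@[np.cos(b),np.sin(b),0]; z=-F[:,2]
    return p,np.stack([x,np.cross(z,x),z],1)
def rows(start,poses,g=-1):
    p0,R0=start
    for p,R in poses:
        s=R0.T@(p-p0)*100; w=Ro.from_matrix(R0.T@R).as_rotvec()
        print([float(v) for v in np.r_[s.round(2),w.round(3)]]+[g])
def cur():
    from workcell import observe
    s=observe(); return (s["position"],Ro.from_euler("xyz",s["tool_rot"]).as_matrix()),s
def line(A,B,n):
    S=Slerp([0,1],Ro.from_matrix([A[1],B[1]])); return [(A[0]+(B[0]-A[0])*t,S(t).as_matrix()) for t in np.arange(1,n+1)/n]
def local(p):
    l=F.T@(p-HB); return np.hypot(l[0],l[1])*1000,np.degrees(np.arctan2(l[1],l[0])),l[2]*1000
E
python3 - <<'E'
from h import *
A,s=cur();B=pose(-52,.068,.09);print(B[0]);rows(A,line(A,B,20))
E
```

```text
[ 0.62381597 -0.03029684  0.1970098 ]
[2.92, -2.02, 0.17, -0.012, -0.024, 0.044, -1]
[5.84, -4.04, 0.34, -0.024, -0.049, 0.088, -1]
[8.76, -6.06, 0.51, -0.036, -0.073, 0.132, -1]
[11.68, -8.08, 0.68, -0.048, -0.097, 0.176, -1]
[14.61, -10.1, 0.85, -0.06, -0.121, 0.22, -1]
[17.53, -12.12, 1.03, -0.072, -0.146, 0.263, -1]
[20.45, -14.14, 1.2, -0.084, -0.17, 0.307, -1]
[23.37, -16.15, 1.37, -0.096, -0.194, 0.351, -1]
[26.29, -18.17, 1.54, -0.108, -0.218, 0.395, -1]
[29.21, -20.19, 1.71, -0.12, -0.243, 0.439, -1]
[32.13, -22.21, 1.88, -0.132, -0.267, 0.483, -1]
[35.05, -24.23, 2.05, -0.144, -0.291, 0.527, -1]
[37.98, -26.25, 2.22, -0.156, -0.315, 0.571, -1]
[40.9, -28.27, 2.39, -0.168, -0.34, 0.615, -1]
[43.82, -30.29, 2.56, -0.18, -0.364, 0.659, -1]
[46.74, -32.31, 2.73, -0.192, -0.388, 0.703, -1]
[49.66, -34.33, 2.9, -0.204, -0.412, 0.747, -1]
[52.58, -36.35, 3.08, -0.216, -0.437, 0.79, -1]
[55.5, -38.37, 3.25, -0.228, -0.461, 0.834, -1]
[58.42, -40.39, 3.42, -0.24, -0.485, 0.878, -1]
```

{"op": "play_rows", "data": {
  "motion": [
    [2.9,-2.0,-1,-0.01,-0.02,0.04,-1],
    [5.8,-4.0,-2,-0.02,-0.05,0.09,-1],
    [8.8,-6.1,-3,-0.04,-0.07,0.13,-1],
    [11.7,-8.1,-4,-0.05,-0.1,0.18,-1],
    [14.6,-10.1,-5,-0.06,-0.12,0.22,-1]
  ],
  "squeeze": 20
}}

```text
clock: 0.6
position: [0.3009, -0.4522, 0.2816]
tool_rot: [3.068, 0.113, 0.086]
force: [0.9, -1.4, 0.0]
grip_width: 0.0122
finger_force: 0.0
```

Run:
```python
from h import *
A,s=cur();B=pose(-52,.068,.12);print(s["position"],s["qpos"].round(2),s["qd"].round(2));rows(A,line(A,B,15))
```

```text
[ 0.30087897 -0.45220711  0.28157392] [ 0.78  0.34  0.02  1.77  0.15  1.06 -0.76] [-0.78 -0.24  0.    0.11  0.22  0.28 -1.24]
[2.51, -2.64, -0.09, -0.012, -0.024, 0.044, -1]
[5.03, -5.28, -0.18, -0.024, -0.049, 0.087, -1]
[7.54, -7.92, -0.26, -0.036, -0.073, 0.131, -1]
[10.05, -10.56, -0.35, -0.048, -0.097, 0.175, -1]
[12.57, -13.2, -0.44, -0.06, -0.121, 0.219, -1]
[15.08, -15.84, -0.53, -0.072, -0.146, 0.262, -1]
[17.59, -18.48, -0.61, -0.084, -0.17, 0.306, -1]
[20.11, -21.12, -0.7, -0.096, -0.194, 0.35, -1]
[22.62, -23.76, -0.79, -0.108, -0.219, 0.394, -1]
[25.13, -26.4, -0.88, -0.12, -0.243, 0.437, -1]
[27.65, -29.04, -0.96, -0.132, -0.267, 0.481, -1]
[30.16, -31.68, -1.05, -0.144, -0.291, 0.525, -1]
[32.67, -34.32, -1.14, -0.156, -0.316, 0.569, -1]
[35.19, -36.96, -1.23, -0.168, -0.34, 0.612, -1]
[37.7, -39.6, -1.32, -0.179, -0.364, 0.656, -1]
```

{"op": "play_rows", "data": {
  "motion": [
    [3.8,-4.0,-0.1,-0.02,-0.04,0.07,-1],
    [7.5,-7.9,-0.3,-0.04,-0.07,0.13,-1],
    [11.3,-11.9,-0.4,-0.05,-0.11,0.2,-1],
    [15.1,-15.8,-0.5,-0.07,-0.15,0.26,-1],
    [18.8,-19.8,-0.7,-0.09,-0.18,0.33,-1]
  ]
}}

```text
clock: 1.1
position: [0.4547, -0.2564, 0.2548]
tool_rot: [2.911, 0.243, -0.273]
force: [0.3, -0.8, -0.3]
grip_width: 0.0001
finger_force: 0.0
```

{"op": "play_rows", "data": {
  "motion": [
    [0,0,0,0,0,0,-1],
    [0,0,0,0,0,0,-1],
    [0,0,0,0,0,0,-1],
    [0,0,0,0,0,0,-1],
    [0,0,0,0,0,0,-1]
  ]
}}

```text
clock: 1.6
position: [0.4531, -0.2593, 0.2554]
tool_rot: [2.913, 0.242, -0.272]
force: [-0.2, -0.6, 0.4]
grip_width: 0.0004
finger_force: 0.0
```

Run:
```python
from h import *
A,s=cur();B=pose(-52,.068,.10);print(s["position"],s["qpos"].round(2),s["qd"].round(2),s["force"]);rows(A,line(A,B,10))
```

```text
[ 0.45314721 -0.25925625  0.2553561 ] [ 0.26  0.45 -0.    1.7   0.24  1.24 -1.66] [-0.01  0.   -0.   -0.   -0.    0.   -0.  ] [-0.21935699 -0.57214597  0.37538946]
[1.16, -2.67, -0.39, -0.009, -0.018, 0.033, -1]
[2.32, -5.35, -0.78, -0.018, -0.037, 0.065, -1]
[3.47, -8.02, -1.17, -0.027, -0.055, 0.098, -1]
[4.63, -10.69, -1.55, -0.037, -0.074, 0.13, -1]
[5.79, -13.37, -1.94, -0.046, -0.092, 0.163, -1]
[6.95, -16.04, -2.33, -0.055, -0.111, 0.196, -1]
[8.11, -18.71, -2.72, -0.064, -0.129, 0.228, -1]
[9.26, -21.39, -3.11, -0.073, -0.148, 0.261, -1]
[10.42, -24.06, -3.5, -0.082, -0.166, 0.293, -1]
[11.58, -26.73, -3.89, -0.092, -0.185, 0.326, -1]
```

Run:
```python
from h import *
A,s=cur();B=pose(-52,.068,.07,-35);rows(A,line(A,B,10))
```

```text
[1.1, -2.66, -0.09, -0.006, -0.02, 0.003, -1]
[2.2, -5.31, -0.19, -0.013, -0.039, 0.006, -1]
[3.3, -7.97, -0.28, -0.019, -0.059, 0.009, -1]
[4.4, -10.62, -0.38, -0.025, -0.078, 0.012, -1]
[5.5, -13.28, -0.47, -0.032, -0.098, 0.015, -1]
[6.6, -15.93, -0.57, -0.038, -0.117, 0.018, -1]
[7.7, -18.59, -0.66, -0.044, -0.137, 0.021, -1]
[8.8, -21.24, -0.76, -0.05, -0.156, 0.024, -1]
[9.9, -23.9, -0.85, -0.057, -0.176, 0.027, -1]
[11.0, -26.55, -0.95, -0.063, -0.196, 0.03, -1]
```

{"op": "play_rows", "data": {
  "motion": [
    [1.7,-4.0,-1.5,-0.01,-0.03,0,-1],
    [3.3,-8.0,-3,-0.02,-0.06,0.01,-1],
    [5.0,-12.0,-4,-0.03,-0.09,0.01,-1],
    [6.7,-16.0,-4,-0.04,-0.12,0.02,-1],
    [8.3,-20.0,-4,-0.05,-0.15,0.02,-1]
  ]
}}

```text
clock: 2.1
position: [0.5852, -0.0822, 0.229]
tool_rot: [2.844, 0.382, -0.333]
force: [0.4, -0.0, 0.2]
grip_width: -0.0002
finger_force: 0.0
```

{"op": "play_rows", "data": {
  "motion": [
    [1.4,-3.2,0.5,-0.01,-0.02,0,-1],
    [2.5,-6,1.5,-0.01,-0.05,0,-1],
    [2.5,-6,1.5,-0.01,-0.05,0,-1],
    [2.5,-6,1.5,-0.01,-0.05,0,-1],
    [2.5,-6,1.5,-0.01,-0.05,0,-1]
  ]
}}

```text
clock: 2.6
position: [0.6123, -0.038, 0.1912]
tool_rot: [2.828, 0.428, -0.349]
force: [0.0, -0.3, 0.3]
grip_width: -0.0005
finger_force: 0.0
```

Run:
```python
from h import *
from workcell import viewer
A,s=cur();print(local(A[0]),s["qpos"].round(2),s["force"].round(1));B=pose(-52,.068,-.014,-35);rows(A,line(A,B,5))
p,d=viewer.grab_frame("top");cv2.imwrite("pics/top1.png",cv2.resize(p[150:310,180:370,::-1],None,fx=3.5,fy=3.5))
p,d=viewer.grab_frame("wrist");cv2.imwrite("pics/wr1.png",p[...,::-1])
```

```text
(np.float64(66.25395104970741), np.float64(-59.88480244163684), np.float64(78.26215553349714)) [-0.07  0.84 -0.05  1.22  0.14  1.6  -2.  ] [ 0.  -0.3  0.3]
[0.11, -0.15, 1.85, -0.0, 0.001, 0.002, -1]
[0.21, -0.31, 3.69, -0.001, 0.001, 0.004, -1]
[0.32, -0.46, 5.54, -0.001, 0.002, 0.006, -1]
[0.42, -0.62, 7.38, -0.002, 0.002, 0.008, -1]
[0.53, -0.77, 9.23, -0.002, 0.003, 0.01, -1]
```

View pics/wr1.png

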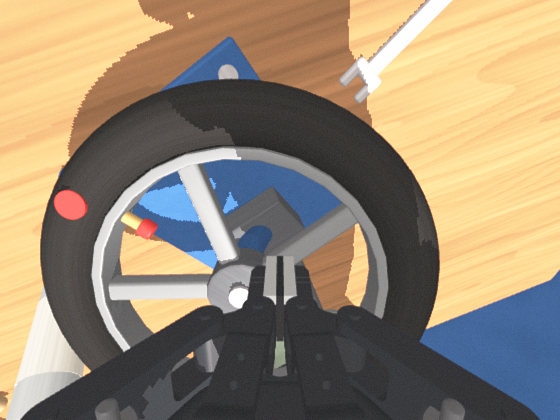

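The wrist view shows the shut fingertips at (283,260), over the gap between the spoke at (205,215), which is next to the valve on its CW side, and the spoke at (315,235). The valve cap at (147,228) is well clear, so I'll lower the fingers.

{"op": "play_rows", "data": {
  "motion": [
    [0.1,-0.2,1.9,0,0,0,-1],
    [0.2,-0.3,3.7,0,0,0,-1],
    [0.3,-0.5,5.5,0,0,0,-1],
    [0.4,-0.6,7.4,0,0,0,-1],
    [0.5,-0.8,9.2,0,0,0.01,-1]
  ]
}}

```text
clock: 3.2
position: [0.5741, -0.0458, 0.1067]
tool_rot: [2.824, 0.425, -0.359]
force: [-0.1, -0.2, 0.3]
grip_width: 0.0001
finger_force: 0.0
```

```bash
cat >> h.py <<'E'
def arc(a0,a1,n=5,r=.068,h=-.014,bmin=-35):
    A,s=cur();print([round(float(v),1) for v in local(A[0])],s["qpos"].round(2),s["force"].round(1))
    rows(A,[pose(a,r,h,max(a,bmin)) for a in np.linspace(a0,a1,n+1)[1:]])
E
python3 -c "
from h import *
arc(-52,-22);"
```

```text
[67.3, -51.5, -14.3] [-0.06  0.87 -0.06  1.39  0.15  1.39 -2.03] [-0.1 -0.2  0.3]
[0.22, -0.61, -0.03, -0.003, 0.003, 0.001, -1]
[0.32, -1.31, -0.03, -0.003, 0.003, 0.001, -1]
[0.35, -2.02, -0.03, -0.003, 0.003, -0.017, -1]
[0.3, -2.73, -0.02, -0.003, 0.003, -0.122, -1]
[0.18, -3.43, -0.02, -0.003, 0.003, -0.226, -1]
```

{"op": "play_rows", "data": {
  "motion": [
    [0.2,-0.6,0,0,0,0,-1],
    [0.3,-1.3,0,0,0,0,-1],
    [0.3,-2.0,0,0,0,-0.02,-1],
    [0.3,-2.7,0,0,0,-0.12,-1],
    [0.2,-3.4,0,0,0,-0.23,-1]
  ]
}}

```text
clock: 3.7
position: [0.584, -0.0134, 0.0966]
tool_rot: [2.935, 0.486, -0.105]
force: [-0.3, -5.0, 2.1]
grip_width: -0.0
finger_force: 1.8
```

```bash
python3 -c "
from h import *
arc(-22,5);"
```

```text
[68.7, -21.3, -13.2] [-0.06  0.9  -0.13  1.36  0.18  1.41 -1.86] [-0.3 -5.   2.1]
[-0.09, -0.56, 0.08, -0.002, 0.002, -0.085, -1]
[-0.18, -1.2, 0.08, -0.002, 0.002, -0.179, -1]
[-0.32, -1.82, 0.09, -0.002, 0.002, -0.273, -1]
[-0.52, -2.43, 0.09, -0.002, 0.002, -0.367, -1]
[-0.78, -3.02, 0.09, -0.002, 0.002, -0.462, -1]
```

{"op": "play_rows", "data": {
  "motion": [
    [-0.1,-0.6,0,0,0,-0.09,-1],
    [-0.2,-1.2,0,0,0,-0.18,-1],
    [-0.3,-1.8,0,0,0,-0.27,-1],
    [-0.5,-2.4,0,0,0,-0.37,-1],
    [-0.8,-3.0,0,0,0,-0.46,-1]
  ]
}}

```text
clock: 4.2
position: [0.5778, 0.017, 0.0946]
tool_rot: [-3.089, 0.521, 0.42]
force: [4.1, -1.4, -3.3]
grip_width: 0.0001
finger_force: 2.1
```

```bash
cat >> h.py <<'E'
def wheel(tag):
    from workcell import viewer
    c=dict(viewer.camera_info("top"));p,d=viewer.grab_frame("top");H=hsv(p);n=F[:,2]
    red=cv2.inRange(H,(0,170,90),(6,255,255))|cv2.inRange(H,(174,170,90),(180,255,255))
    k,L,S,C=cv2.connectedComponentsWithStats(red)
    for i in range(1,k):
        for nm,hh,r in(("dot",.022,.133),("cap",.003,.086)):
            l=F.T@(onplane(c,*C[i],HB+n*hh,n)-HB); q=np.hypot(l[0],l[1])
            if S[i,4]>3 and abs(q-r)<.012: print(nm,S[i,4],round(q*1000,1),"valve angle",round(np.degrees(np.arctan2(l[1],l[0])),1))
    cv2.imwrite(f"pics/{tag}.png",cv2.resize(p[150:310,180:370,::-1],None,fx=3.5,fy=3.5,interpolation=2))
E
python3 -c "
from h import *
arc(5,26);wheel('w2')"
```

```text
[68.4, 4.9, -13.1] [-0.03  0.91 -0.26  1.37  0.24  1.42 -1.51] [ 4.1 -1.4 -3.3]
[-0.06, -0.51, 0.09, -0.003, -0.0, -0.075, -1]
[-0.12, -1.01, 0.09, -0.003, -0.001, -0.148, -1]
[-0.21, -1.5, 0.1, -0.003, -0.001, -0.221, -1]
[-0.34, -1.98, 0.1, -0.003, -0.001, -0.295, -1]
[-0.5, -2.45, 0.1, -0.003, -0.001, -0.368, -1]
dot 42 133.4 valve angle 59.5
cap 18 85.9 valve angle 60.9
```

{"op": "play_rows", "data": {
  "motion": [
    [-0.1,-0.5,0,0,0,-0.07,-1],
    [-0.1,-1.0,0,0,0,-0.15,-1],
    [-0.2,-1.5,0.1,0,0,-0.22,-1],
    [-0.3,-2.0,0.1,0,0,-0.29,-1],
    [-0.5,-2.5,0.1,0,0,-0.37,-1]
  ]
}}

```text
clock: 4.75
position: [0.5635, 0.0379, 0.0974]
tool_rot: [-2.892, 0.466, 0.832]
force: [4.5, -2.0, -0.9]
grip_width: -0.0002
finger_force: 2.0
```

```bash
python3 -c "
from h import *
wheel('w3');A,s=cur();print(local(A[0]),s['qpos'].round(2),s['force'])
rows(A,[pose(24,.068,-.01,26),pose(20,.068,.02,20),pose(12,.068,.04,11),pose(4,.068,.04,2),pose(-4,.068,.04,-6)])"
```

```text
dot 43 133.4 valve angle 82.0
cap 19 86.2 valve angle 83.4
(np.float64(67.97462729627453), np.float64(27.236470276754908), np.float64(-14.117330968648638)) [ 0.    0.9  -0.36  1.4   0.29  1.43 -1.22] [-0.17831938  0.53730157 -0.13000362]
[-0.0, 0.38, -0.41, -0.004, -0.001, 0.005, -1]
[-0.04, 0.85, -3.41, -0.004, -0.0, 0.11, -1]
[-0.2, 1.77, -5.42, -0.004, -0.0, 0.267, -1]
[-0.5, 2.67, -5.42, -0.004, 0.0, 0.424, -1]
[-0.92, 3.52, -5.42, -0.004, 0.0, 0.563, -1]
```

{"op": "play_rows", "data": {
  "motion": [
    [0,0.4,-0.4,0,0,0,-1],
    [0,0.8,-3.4,0,0,0.1,-1],
    [-0.2,1.8,-5.4,0,0,0.25,-1],
    [-0.5,2.7,-5.4,0,0,0.4,-1],
    [-0.9,3.5,-5.4,0,0,0.54,-1]
  ]
}}

```text
clock: 5.3
position: [0.6065, 0.0142, 0.1405]
tool_rot: [3.088, 0.522, 0.208]
force: [0.3, 0.2, -0.0]
grip_width: 0.0002
finger_force: 0.0
```

```bash
python3 -c "
from h import *
A,s=cur();print(local(A[0]),s['qpos'].round(2),s['force'])
rows(A,[pose(a,.068,.04,max(b,-35)) for a,b in((-16,-14),(-28,-22),(-40,-30),(-52,-35),(-61,-35))])"
```

```text
(np.float64(68.32858292740202), np.float64(-4.93554158850982), np.float64(39.89152830994569)) [-0.05  0.89 -0.21  1.25  0.2   1.54 -1.64] [ 0.31637506  0.18392723 -0.02326388]
[-0.14, 1.31, -0.02, -0.003, 0.002, 0.146, -1]
[-0.54, 2.67, -0.02, -0.003, 0.002, 0.286, -1]
[-1.22, 3.92, -0.02, -0.003, 0.002, 0.425, -1]
[-2.14, 5.0, -0.03, -0.003, 0.002, 0.513, -1]
[-2.97, 5.68, -0.03, -0.003, 0.002, 0.513, -1]
```

{"op": "play_rows", "data": {
  "motion": [
    [-0.1,1.3,0,0,0,0.14,-1],
    [-0.5,2.7,0,0,0,0.28,-1],
    [-1.2,3.9,0,0,0,0.42,-1],
    [-2.1,5.0,0,0,0,0.51,-1],
    [-3.0,5.7,0,0,0,0.51,-1]
  ]
}}

```text
clock: 5.8
position: [0.594, -0.0474, 0.1577]
tool_rot: [2.826, 0.428, -0.353]
force: [0.3, -0.0, 0.1]
grip_width: 0.0001
finger_force: 0.0
```

```bash
python3 -c "
from h import *
A,s=cur();print(local(A[0]),s['qpos'].round(2),s['force'])
rows(A,[pose(-62,.068,.04,-35),pose(-62,.068,.015,-35),pose(-62,.068,-.014,-35),pose(-57,.068,-.014,-35),pose(-52,.068,-.014,-35)])"
```

```text
(np.float64(68.47757003855654), np.float64(-61.82097716924714), np.float64(39.10363536187034)) [-0.05  0.84 -0.06  1.3   0.15  1.51 -2.01] [ 0.30806169 -0.01599575  0.05859287]
[-0.05, -0.0, -0.09, -0.002, 0.004, 0.007, -1]
[-0.04, 0.0, 2.41, -0.002, 0.004, 0.007, -1]
[-0.03, 0.01, 5.31, -0.002, 0.004, 0.007, -1]
[0.22, -0.53, 5.31, -0.002, 0.004, 0.007, -1]
[0.42, -1.09, 5.31, -0.002, 0.004, 0.007, -1]
```

{"op": "play_rows", "data": {
  "motion": [
    [0,0,1.2,0,0,0,-1],
    [0,0,3.2,0,0,0,-1],
    [0,0,5.3,0,0,0,-1],
    [0.2,-0.5,5.3,0,0,0,-1],
    [0.4,-1.1,5.3,0,0,0,-1]
  ]
}}

```text
clock: 6.3
position: [0.5744, -0.045, 0.1064]
tool_rot: [2.829, 0.43, -0.347]
force: [0.5, 0.2, -0.1]
grip_width: -0.0003
finger_force: 0.0
```

```bash
python3 -c "
from h import *
arc(-52,-24)"
```

```text
[67.1, -50.7, -14.2] [-0.05  0.87 -0.07  1.39  0.16  1.4  -2.02] [ 0.5  0.2 -0.1]
[0.21, -0.46, -0.02, -0.002, 0.004, 0.013, -1]
[0.32, -1.12, -0.02, -0.002, 0.004, 0.013, -1]
[0.36, -1.78, -0.02, -0.002, 0.004, 0.013, -1]
[0.34, -2.45, -0.02, -0.002, 0.004, -0.081, -1]
[0.25, -3.11, -0.02, -0.002, 0.004, -0.179, -1]
```

{"op": "play_rows", "data": {
  "motion": [
    [0.2,-0.5,0,0,0,0,-1],
    [0.3,-1.1,0,0,0,0,-1],
    [0.3,-1.8,0,0,0,0,-1],
    [0.3,-2.4,0,0,0,-0.08,-1],
    [0.2,-3.1,0,0,0,-0.18,-1]
  ]
}}

```text
clock: 6.8
position: [0.5825, -0.017, 0.0972]
tool_rot: [2.914, 0.478, -0.152]
force: [0.7, -4.0, 0.4]
grip_width: -0.0001
finger_force: 2.1
```

```bash
python3 -c "
from h import *
arc(-24,2)"
```

```text
[67.5, -24.4, -14.0] [-0.06  0.9  -0.12  1.36  0.18  1.41 -1.9 ] [ 0.7 -4.   0.4]
[0.02, -0.67, 0.01, -0.002, 0.003, -0.088, -1]
[-0.06, -1.28, 0.01, -0.002, 0.003, -0.179, -1]
[-0.2, -1.88, 0.01, -0.002, 0.003, -0.27, -1]
[-0.39, -2.46, 0.01, -0.002, 0.003, -0.36, -1]
[-0.63, -3.03, 0.01, -0.002, 0.003, -0.451, -1]
```

{"op": "play_rows", "data": {
  "motion": [
    [0,-0.6,0,0,0,-0.09,-1],
    [-0.1,-1.2,0,0,0,-0.18,-1],
    [-0.2,-1.9,0,0,0,-0.27,-1],
    [-0.4,-2.5,0,0,0,-0.36,-1],
    [-0.6,-3.0,0,0,0,-0.45,-1]
  ]
}}

```text
clock: 7.3
position: [0.5786, 0.0134, 0.0938]
tool_rot: [-3.118, 0.525, 0.361]
force: [0.6, -3.6, -0.2]
grip_width: -0.0003
finger_force: 1.8
```

```bash
python3 -c "
from h import *
arc(2,20);wheel('w4')"
```

```text
[68.2, 1.8, -13.9] [-0.03  0.91 -0.25  1.37  0.24  1.42 -1.55] [ 0.6 -3.6 -0.2]
[-0.04, -0.45, 0.01, -0.003, 0.002, -0.063, -1]
[-0.08, -0.88, 0.01, -0.003, 0.002, -0.126, -1]
[-0.14, -1.3, 0.01, -0.003, 0.001, -0.189, -1]
[-0.24, -1.72, 0.01, -0.003, 0.001, -0.252, -1]
[-0.36, -2.13, 0.01, -0.003, 0.001, -0.314, -1]
```

{"op": "play_rows", "data": {
  "motion": [
    [0,-0.4,0,0,0,-0.06,-1],
    [-0.1,-0.9,0,0,0,-0.13,-1],
    [-0.1,-1.3,0,0,0,-0.19,-1],
    [-0.2,-1.7,0,0,0,-0.25,-1],
    [-0.4,-2.1,0,0,0,-0.31,-1]
  ]
}}

```text
clock: 7.85
position: [0.5685, 0.032, 0.0961]
tool_rot: [-2.947, 0.49, 0.71]
force: [4.4, -0.6, -2.9]
grip_width: -0.0002
finger_force: 2.2
```

```bash
python3 -c "
from h import *
wheel('w5');A,s=cur();print(local(A[0]),s['qpos'].round(2),s['force'])
rows(A,[pose(18,.068,-.01,19),pose(14,.068,.02,13),pose(6,.068,.04,5),pose(-2,.068,.04,-4),pose(-10,.068,.04,-12)])"
```

```text
(np.float64(67.88222671037079), np.float64(20.504063099644704), np.float64(-13.753321061940017)) [-0.    0.9  -0.34  1.39  0.28  1.43 -1.31] [ 0.74901879  0.42194598 -0.81690641]
[0.01, 0.3, -0.38, -0.004, -0.0, 0.015, -1]
[-0.02, 0.76, -3.38, -0.004, -0.0, 0.119, -1]
[-0.18, 1.68, -5.38, -0.004, 0.0, 0.259, -1]
[-0.47, 2.59, -5.39, -0.004, 0.001, 0.416, -1]
[-0.89, 3.44, -5.39, -0.004, 0.001, 0.556, -1]
```

View pics/w5.png

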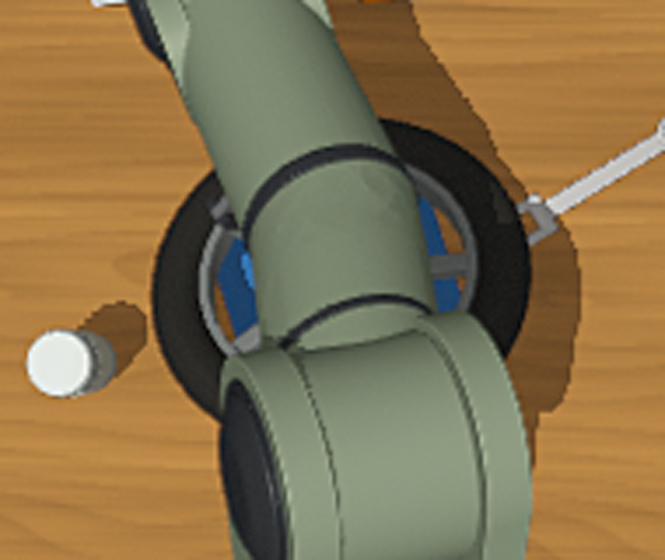

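The top view is blocked by the arm. From the finger position the valve should be at about 147°. I'll lift out and move to the next gap.

{"op": "play_rows", "data": {
  "motion": [
    [0,0.3,-0.4,0,0,0,-1],
    [0,0.8,-3.4,0,0,0.1,-1],
    [-0.2,1.7,-5.4,0,0,0.25,-1],
    [-0.5,2.6,-5.4,0,0,0.4,-1],
    [-0.9,3.4,-5.4,0,0,0.54,-1]
  ]
}}

```text
clock: 8.4
position: [0.6079, 0.0073, 0.1419]
tool_rot: [3.026, 0.513, 0.082]
force: [0.3, -0.3, -0.1]
grip_width: -0.0001
finger_force: 0.0
```

```bash
python3 -c "
from h import *
A,s=cur();print(local(A[0]),s['qpos'].round(2),s['force'])
rows(A,[pose(a,.068,.04,max(b,-40)) for a,b in((-23,-20),(-36,-28),(-48,-36),(-60,-40),(-69,-40))])"
```

```text
(np.float64(67.87093547303589), np.float64(-10.987221949842173), np.float64(40.67413000183841)) [-0.06  0.89 -0.18  1.25  0.19  1.54 -1.73] [ 0.25224183 -0.31054399 -0.11112128]
[-0.11, 1.42, 0.06, -0.003, 0.002, 0.141, -1]
[-0.58, 2.89, 0.06, -0.003, 0.002, 0.281, -1]
[-1.29, 4.12, 0.06, -0.003, 0.003, 0.42, -1]
[-2.24, 5.17, 0.05, -0.003, 0.003, 0.49, -1]
[-3.09, 5.82, 0.05, -0.003, 0.003, 0.49, -1]
```

{"op": "play_rows", "data": {
  "motion": [
    [-0.1,1.4,0,0,0,0.14,-1],
    [-0.6,2.9,0,0,0,0.28,-1],
    [-1.3,4.1,0,0,0,0.42,-1],
    [-2.2,5.2,0,0,0,0.49,-1],
    [-3.1,5.8,0,0,0,0.49,-1]
  ]
}}

```text
clock: 8.9
position: [0.5887, -0.053, 0.1626]
tool_rot: [2.789, 0.398, -0.445]
force: [-0.2, 0.8, -0.5]
grip_width: 0.0002
finger_force: 0.0
```

```bash
python3 -c "
from h import *
from workcell import viewer
A,s=cur();print(local(A[0]),s['qpos'].round(2),s['force'])
rows(A,[pose(-69,.068,.03,-40),pose(-69,.068,.01,-40),pose(-69,.068,-.014,-40),pose(-64,.068,-.014,-40),pose(-58,.068,-.014,-40)])
c=viewer.camera_info('wrist');p,d=viewer.grab_frame('wrist');cv2.imwrite('pics/wr2.png',p[...,::-1]);np.savez('wr2.npz',p=p,d=d,**c)"
```

```text
(np.float64(68.39934225738457), np.float64(-69.50317908708482), np.float64(39.98044002446674)) [-0.05  0.83 -0.04  1.32  0.14  1.51 -2.08] [-0.16477007  0.75027435 -0.45074707]
[-0.0, -0.07, 1.0, -0.001, 0.004, 0.005, -1]
[0.01, -0.07, 3.0, -0.001, 0.004, 0.005, -1]
[0.02, -0.06, 5.4, -0.001, 0.004, 0.005, -1]
[0.28, -0.59, 5.4, -0.001, 0.004, 0.005, -1]
[0.54, -1.26, 5.4, -0.001, 0.004, 0.005, -1]
```

View pics/wr2.png

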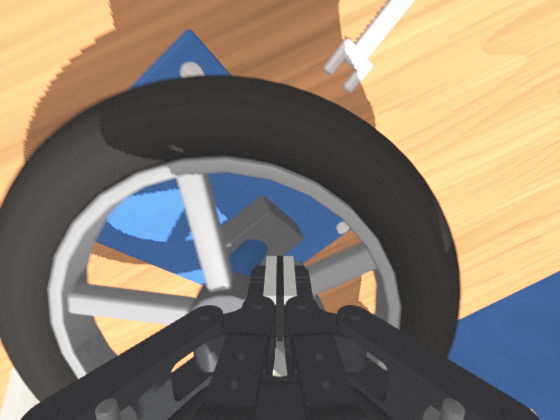

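The fingertips at (280,262) are over the gap between the spokes at (205,225) and (345,265). I'll lower them and start the push.

{"op": "play_rows", "data": {
  "motion": [
    [0,0,1.2,0,0,0,-1],
    [0,-0.1,3.2,0,0,0,-1],
    [0,-0.1,5.4,0,0,0,-1],
    [0.3,-0.6,5.4,0,0,0,-1],
    [0.5,-1.2,5.4,0,0,0,-1]
  ]
}}

```text
clock: 9.45
position: [0.5705, -0.051, 0.1091]
tool_rot: [2.791, 0.401, -0.44]
force: [-0.5, -0.4, 0.6]
grip_width: 0.0002
finger_force: 0.0
```

```bash
python3 -c "
from h import *
c=np.load('wr2.npz');n=F[:,2]
for u,v in((193,178),(220,280),(75,298),(190,309)):
    l=F.T@(onplane(c,u,v,HB+.008*n,n)-HB);print(l.round(3),np.degrees(np.arctan2(l[1],l[0])))
arc(-58,-36,bmin=-40)"
```

```text
[ 0.088 -0.053  0.008] -31.310452465203536
[ 0.029 -0.019  0.008] -33.445210021621094
[0.08  0.063 0.008] 37.9756713964576
[0.026 0.011 0.008] 22.701606014354656
[67.1, -57.2, -14.7] [-0.05  0.86 -0.05  1.4   0.15  1.39 -2.1 ] [-0.5 -0.4  0.6]
[0.2, -0.38, -0.07, -0.001, 0.005, 0.01, -1]
[0.31, -0.89, -0.07, -0.001, 0.005, 0.01, -1]
[0.38, -1.41, -0.07, -0.001, 0.005, 0.01, -1]
[0.41, -1.93, -0.07, -0.001, 0.005, 0.01, -1]
[0.4, -2.45, -0.07, -0.002, 0.005, -0.06, -1]
```

{"op": "play_rows", "data": {
  "motion": [
    [0.2,-0.4,0,0,0,0,-1],
    [0.3,-0.9,0,0,0,0,-1],
    [0.4,-1.4,0,0,0,0,-1],
    [0.4,-1.9,0,0,0,0,-1],
    [0.4,-2.4,0,0,0,-0.06,-1]
  ]
}}

```text
clock: 9.95
position: [0.5805, -0.0312, 0.1006]
tool_rot: [2.815, 0.42, -0.379]
force: [-1.7, -3.4, 2.5]
grip_width: 0.0
finger_force: 1.8
```

```bash
python3 -c "
from h import *
arc(-36,-22,bmin=-40)"
```

```text
[67.8, -37.0, -14.2] [-0.07  0.89 -0.07  1.37  0.15  1.4  -2.07] [-1.7 -3.4  2.5]
[0.01, -0.45, -0.02, -0.001, 0.004, -0.05, -1]
[-0.02, -0.78, -0.02, -0.001, 0.004, -0.098, -1]
[-0.06, -1.11, -0.02, -0.001, 0.004, -0.147, -1]
[-0.11, -1.44, -0.02, -0.001, 0.004, -0.196, -1]
[-0.19, -1.76, -0.02, -0.002, 0.004, -0.245, -1]
```

{"op": "play_rows", "data": {
  "motion": [
    [0,-0.4,0,0,0,-0.05,-1],
    [0,-0.8,0,0,0,-0.1,-1],
    [-0.1,-1.1,0,0,0,-0.15,-1],
    [-0.1,-1.4,0,0,0,-0.2,-1],
    [-0.2,-1.7,0,0,0,-0.24,-1]
  ]
}}

```text
clock: 10.45
position: [0.583, -0.0151, 0.0963]
tool_rot: [2.929, 0.484, -0.12]
force: [2.0, -2.7, -1.3]
grip_width: 0.0
finger_force: 2.0
```

```bash
python3 -c "
from h import *
from workcell import viewer
A,s=cur();print(local(A[0]),s['force'])
for n in ('wrist','scene'):
  c=viewer.camera_info(n);p,d=viewer.grab_frame(n);np.savez(n+'3.npz',p=p,d=d,**c)
  cv2.imwrite('pics/'+n+'3.png',p[...,::-1] if n=='wrist' else cv2.resize(p[140:270,190:340,::-1],None,fx=4.5,fy=4.5,interpolation=2))
"
```

```text
(np.float64(68.09745046662736), np.float64(-22.65721999385022), np.float64(-14.186406135042438)) [ 1.96280002 -2.66263376 -1.2662637 ]
```

View pics/scene3.png

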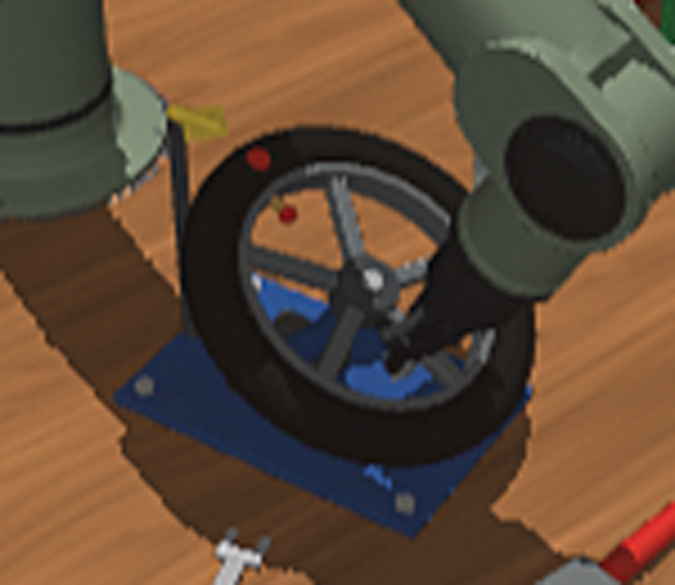

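View pics/wrist3.png

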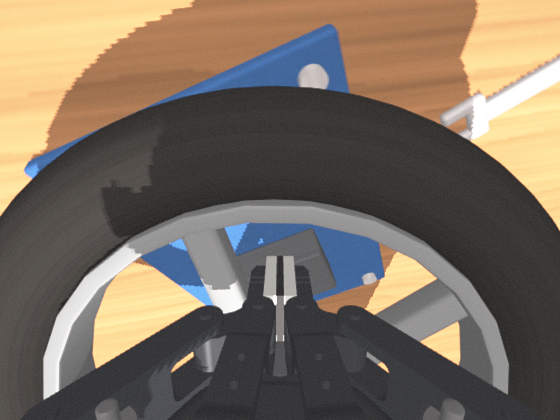

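The scene crop shows the dot at (259,160), the cap at (289,214), the pointer tip at (227,125) and the axle at (374,280), so I can measure the wheel angle from the scene camera.

```bash
cat >> h.py <<'E'
def angle(c,p,verbose=1):
    n=F[:,2];H=hsv(p);red=cv2.inRange(H,(0,150,60),(7,255,255))|cv2.inRange(H,(174,150,60),(180,255,255))
    k,L,S,C=cv2.connectedComponentsWithStats(red)
    for i in range(1,k):
        for nm,hh,r in(("dot",.022,.133),("cap",.003,.086)):
            l=F.T@(onplane(c,*C[i],HB+n*hh,n)-HB); q=np.hypot(l[0],l[1])
            if S[i,4]>3 and abs(q-r)<.012: print(nm,S[i,4],C[i].round(1),round(q*1000,1),"valve",round(np.degrees(np.arctan2(l[1],l[0]))%360,1))
E
python3 -c "
from h import *
for f in('scene0.npz','scene3.npz'):
  c=np.load(f);angle(c,c['p'])
# stand from scene camera
o=onplane(c,190+226/4.5,140+125/4.5,[0,0,.246],[0,0,1]);print('tip',o, 'a,r',local(o))
n=F[:,2];print('axle',onplane(c,190+374/4.5,140+280/4.5,HB+.018*n,n)-HB-.018*n)
"
```

```text
cap 13 [291.1 214.6] 89.1 valve 19.1
dot 26 [305.  217.3] 137.0 valve 20.9
dot 22 [246.9 174.9] 130.0 valve 176.8
cap 13 [253.6 187.4] 82.5 valve 178.7
tip [ 0.40628487 -0.0405394   0.246     ] a,r (np.float64(164.27382649234235), np.float64(178.13025491576224), np.float64(27.605214645852193))
axle [ 0.00497589  0.00219862 -0.00312664]
```

{"op": "play_rows", "data": {
  "motion": [
    [0,-0.1,0,0,0,-0.01,-1],
    [0,-0.2,0,0,0,-0.02,-1],
    [0,-0.3,0,0,0,-0.03,-1],
    [0,-0.3,0,0,0,-0.04,-1],
    [0,-0.3,0,0,0,-0.04,-1]
  ]
}}

```text
clock: 11.05
position: [0.5827, -0.0119, 0.0958]
tool_rot: [2.95, 0.492, -0.077]
force: [2.7, -1.7, -0.8]
grip_width: 0.0003
finger_force: 1.3
```

```bash
python3 -c "
from h import *
from workcell import viewer
A,s=cur();print(local(A[0]),s['qpos'].round(2),s['force'])
c=viewer.camera_info('scene');p,d=viewer.grab_frame('scene');angle(c,p)
print('out');q=pose(-50,.2,.16,-35)
rows(A,[pose(-22,.068,-.014,-20),pose(-27,.068,-.005,-22),pose(-30,.068,.03,-25),pose(-30,.068,.06,-28),pose(-30,.068,.09,-32)])
rows(pose(-30,.068,.09,-32),line(pose(-30,.068,.09,-32),(A[0]+np.array([-.09,-.26,.15]),pose(0,0,0,-32)[1]),7))
"
```

```text
(np.float64(67.80315022239948), np.float64(-19.936280212024666), np.float64(-14.21650173622796)) [-0.05  0.9  -0.15  1.36  0.19  1.41 -1.85] [ 2.67273221 -1.72728762 -0.8451725 ]
dot 22 [246.  175.5] 130.4 valve 179.1
cap 9 [252.9 187.7] 83.5 valve 181.0
out
[0.02, 0.24, -0.02, -0.003, 0.003, 0.001, -1]
[-0.03, 0.83, -0.92, -0.003, 0.003, 0.035, -1]
[-0.1, 1.18, -4.42, -0.003, 0.003, 0.088, -1]
[-0.11, 1.17, -7.42, -0.003, 0.003, 0.14, -1]
[-0.12, 1.16, -10.42, -0.003, 0.004, 0.21, -1]
[-1.04, 4.14, 0.83, 0.0, -0.0, 0.0, -1]
[-2.07, 8.28, 1.66, 0.0, -0.0, 0.0, -1]
[-3.11, 12.43, 2.49, 0.0, -0.0, 0.0, -1]
[-4.15, 16.57, 3.32, 0.0, -0.0, 0.0, -1]
[-5.18, 20.71, 4.15, 0.0, -0.0, 0.0, -1]
[-6.22, 24.85, 4.98, 0.0, -0.0, 0.0, -1]
[-7.26, 28.99, 5.8, 0.0, -0.0, 0.0, -1]
```

{"op": "play_rows", "data": {
  "motion": [
    [0,0.3,0,0,0,0,-1],
    [0,0.8,-0.9,0,0,0.03,-1],
    [-0.1,1.2,-4.4,0,0,0.09,-1],
    [-0.1,1.2,-7.4,0,0,0.14,-1],
    [-0.1,1.2,-10.4,0,0,0.2,-1]
  ]
}}

```text
clock: 11.6
position: [0.6322, -0.0077, 0.1903]
tool_rot: [2.849, 0.443, -0.299]
force: [0.3, 1.2, 0.2]
grip_width: -0.0004
finger_force: 0.0
```

{"op": "play_rows", "data": {
  "motion": [
    [-1,4.1,0,0,0,0,-1],
    [-2,8.3,0,0,0,0,-1],
    [-3,12.4,0,0,0,0,-1],
    [-4,16.6,0,0,0,0,-1],
    [-5,20.7,1,0,0,0,-1]
  ]
}}

```text
clock: 12.1
position: [0.5502, -0.1947, 0.2567]
tool_rot: [2.85, 0.442, -0.296]
force: [0.9, -1.3, -0.5]
grip_width: 0.0001
finger_force: 0.0
```

{"op": "play_rows", "data": {
  "motion": [
    [-1,4.1,1,0,0,0,-1],
    [-2,8.3,2,0,0,0,-1],
    [-2,8.3,2,0,0,0,-1],
    [-2,8.3,2,0,0,0,-1],
    [-2,8.3,2,0,0,0,-1]
  ]
}}

```text
clock: 12.6
position: [0.5108, -0.2691, 0.2677]
tool_rot: [2.851, 0.444, -0.294]
force: [-0.4, -0.1, 0.6]
grip_width: 0.0001
finger_force: 0.0
```

```bash
python3 -c "
from h import *
from workcell import viewer
A,s=cur();print(A[0],s['force'])
for n in('top','scene'):
  c=viewer.camera_info(n);p,d=viewer.grab_frame(n);print(n);angle(c,p);np.savez(n+'4.npz',p=p,d=d,**c)
  if n=='top': cv2.imwrite('pics/top4.png',cv2.resize(p[170:310,180:350,::-1],None,fx=4.2,fy=4.2,interpolation=2))
"
```

```text
[ 0.51078391 -0.26914927  0.26769131] [-0.44588381 -0.07905176  0.63172888]
top
cap 17 [283.9 253.6] 84.5 valve 178.7
dot 53 [287.9 264.9] 131.3 valve 179.3
scene
dot 25 [246.2 175.4] 130.1 valve 178.7
cap 12 [253.  187.5] 83.7 valve 180.3
```

View pics/top4.png

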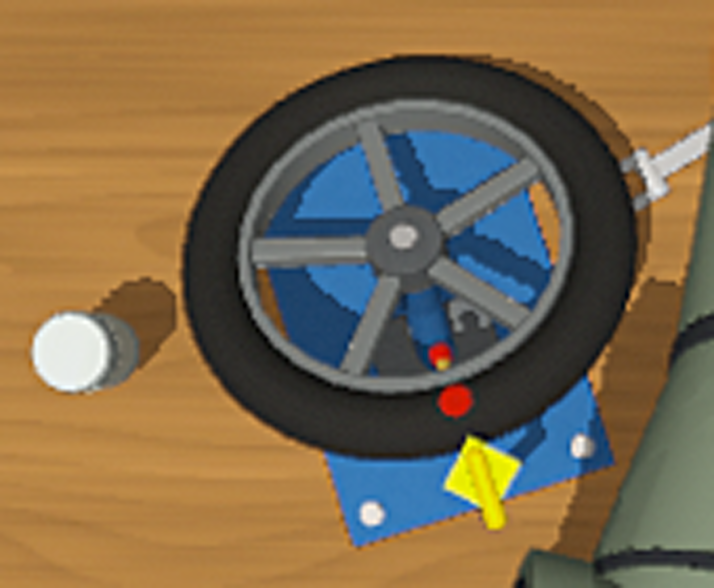

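The top view shows the dot at (456,402) and the cap at (440,355), on the line from the axle (403,236) to the pointer tip (470,437) to within about 1°. Both cameras put the valve at 179–180°, the arm is clear and nothing else has moved, so I'm handing in.

```bash
python3 -c "
from workcell import bot
print(bot.job_done())"
```

```text
the job is handed in; nothing more can be done
None
```

The job is handed in: three spoke pushes turned the wheel about 159°, and the valve stem is at the top, within about 1° of the yellow pointer by the camera images; the fingers touched only the spokes and the arm ended clear of everything.

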